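Lever the bench grinder up onto its drop legs

ROBOT

A 6-joint arm with a two-finger parallel gripper is mounted at the origin on the work surface. World frame = base frame: x ahead of the robot, y to its left, z up, the work surface at z = 0. Lengths are in m, angles in degrees, forces in N, time in s.
With the tool pointing down it reaches from about 0.375 to 0.975 m from the base axis. Payload 3.8 kg.
Tool frame: the origin (TCP) lies at the very end of the fingers, on their centre line; the grasp point (between the pads) lies 19 mm behind it; z points along the fingers, y is the line along which they close (so a half turn about z gives the same grasp; the last joint's range is limited). The gripper opens to 85 mm and grips with 20 to 120 N. Pads are 22 mm wide; open, the fingers measure 114 mm over their backs; the gripper's body (76 mm by 85 mm) begins 54 mm behind the grasp point. The pads swing forward as they close: fully open they stand 13 mm farther back than shut.
Start: joints at [-67.431, 15.12, 91.902, -0, 72.978, -2.114], TCP at [0.282, -0.613, 0.205] pointing down, gripper open.
Joint ranges: [-150.88, 150.88], [-54.13, 125.18], [17.81, 147.31], [-75.09, 255.09], [0, 152.58], [-146.25, 146.25]. Speed limits (degrees/s): [147.25, 147.25, 180, 180, 180, 180].

INTERFACE

Orientations are given as a 3x3 rotation matrix whose columns are the frame's x, y, z axes.
In Python, from plant import read_state, camera, calibration, hand_in gives the robot as it stands.
- The arm moves only by the tool send_rows, never from a script. Its argument "rows" is a list of rows, each a list of 5 numbers: the shift along the tool's x, y, z in mm, then the turn about the tool's z in rad, then the closure, from 0 (fully open) to 1 (shut). In form: [[x, y, z, turn, jaw], ...]. A call has exactly 5 rows; each row shifts and turns the commanded pose from where the row before left it, along the tool's axes as they then stand; what a row does not reach is not made up. A row lasts 1/12 s, in which the tool goes at most 41.7 mm and 7.16 degrees, less where a joint would pass 70% of its speed; a pose out of reach is approached as far as the arm can. A call with a gripper value outside its range is refused whole. The fingers move at their own pace and stop on an object; "newtons" is the grip in N (left out, the last holds). Time passes only in rows, so rows that do not move let the fingers close, or fill a call up. It gives the time, the measured TCP pose, the force, the opening and the grip force at its end, in the units of the state.
- read_state(): the state, without advancing time (a new reading comes with each control period).
- camera(name): name is "side" or "top" or "wrist"; returns the picture (420x560x3 uint8, red, green, blue); there is no depth.
- calibration(name): a dict with "fx", "fy", "cx", "cy" (pixels), "position" and "attitude" of the camera in the world; the wrist camera has in their place "mount" (4x4, takes a point from camera to tool coordinates, whose origin is the TCP and whose axes are the flange's). Camera axes: x right, y up, looking along -z (the intrinsics and any distortion apply to the point x, -y, -z); pixel columns grow to the right and rows downward; lengths in m; the calibration is good to about 2 mm. A picture is of the moment at which its call begins: read the wrist's pose just before it. calibration takes no time and is no camera call.
- hand_in(): hands the job in; it is judged then, once.
The state is a dict: "clock": time; "joint_pos": joint angles; "qd": joint speeds; "joint_efforts": joint torques, N m; "eef_pos": TCP position; "ee_rot": TCP orientation; "ft_force": force on the tool from outside, world axes, zero at the start; "torque": the same for the moment, N m; "width": finger opening in m; "grasp_force": force on a finger pad.
Only numpy, scipy, OpenCV 4.12 (cv2) and the standard library are available. Lean on these libraries where they do the work, as an engineer would, in place of code of your own. Each camera call takes 0.05 s, during which the arm holds its last target. There are 200 camera calls.

TASK

Raise the front of the bench grinder onto its sprung drop legs so that its front feet can be changed: slide the pry bar over the fulcrum block and under the base plate until its tip gently meets the hidden stop bar underneath, lever the grinder up on the block until the legs snap down, and let it down gently onto them. Then pull the bar out and lay it flat on the bench clear of the grinder and the block. Work only with the bar: keep the hand off the grinder, do not ram or shove it, and leave the other things alone.

Things in the scene. Friction and masses are not known exactly. Their poses are not given: they have to be found in the camera images.
- grinder: heavy cast bench grinder, 5.7 to 7.5 kg, loose on four rubber feet. Origin on the bench under the centre of its base plate; z up, x from front to rear, y along the wheel axle. Plate 190 (x) by 170 (y) by 14 thick, underside 20 above the bench; feet 20 diameter at x = +-80, y = +-65. Guards reach y = +-140 and z = 185 but lie behind x = -70
- grinder_edge (a point): middle of the lower front edge of the base plate, 20 above the bench; the bar goes in under it, along the grinder's x
- rails: pair of short rails (40 long, 6 wide, 10 deep) under the base plate at y = +-47 of the grinder, origin midway between them at the underside of the plate, 35 behind its front edge. They carry a firmly clamped cross bar, the stop, 88 long (y) and 15 deep (its lower edge 5 above the bench). The stop's front face is 27 to 39 behind the plate's front edge: each time elsewhere, unseen, to be found by feel
- leg (a joint): pair of drop legs, 10 mm steel rods outside the plate's two sides, on one shaft 70 ahead of its centre. 0: folded back, ends on the bench; 0.94: snapped down on their stop. A spring swings them down by itself once the shaft is 13 mm higher, which is 0.085 rad of front-up tilt of the grinder on its rear feet; it then rests on them at about that tilt
- fulcrum: loose steel block 36 (x) by 70 (y) by 12 high with a round ridge of radius 10 along its y axis; ridge top 22 above the bench. Origin under its centre. It already lies in its place in front of the grinder, its centre 57 to 65 from the plate's front edge
- bar: loose steel pry bar, 0.6 kg, 388 long, lying flat. Origin on its underside; x towards the tip, z up. Black grip 24 wide (y), 26 high, from x = -110 to 50; blade 22 wide, 8 thick, its underside level with the grip's, to x = 230; from there the last 50 mm, 5 thick, are bent up by 0.30 rad. It balances near x = 30. Used the same side up
- bar_tip (a point): middle of the end face of the bar's bent tip: at x = 278, z = 19 in the bar's frame
- jar: bystander: glass jar with steel lid, 64 mm diameter, 90 high; origin under its centre
- wrench: bystander: wrench 190 long lying on the bench; origin under its centre
- tin: bystander: open metal tray 90 by 70 by 35; origin under its centre
Not all that is in view belongs to the job. Of the things like the fulcrum, leave any that is pink; of the rest the smaller one is meant.

How it is judged (in metres and radians):
On the way, in this order (a step that is already met when the one before it is completed fails the run):
1. the bar's tip is under the plate and presses lightly on the stop bar, the grinder still on its feet (contact force between bar and rails above 2 N and angle between grinder's own z axis and vertical below 0.03 rad), for 0.2 s.
2. the grinder's front is levered up by the bar bearing on the fulcrum block (angle between grinder's own z axis and vertical above 0.04 rad and contact force between bar and fulcrum above 15 N and contact force between bar and grinder above 10 N), for 0.2 s.
At the end, for the whole second after the job is handed in: the drop legs are down (joint above 0.85) and the grinder rests on them, tilted 0.07 to 0.105 rad; the bar lies still and flat on the bench, touching neither grinder nor block, its tip more than 40 mm from the plate's front edge (value of joint leg above 0.85 rad and angle between grinder's own z axis and vertical between 0.07 and 0.105 rad and linear speed of each of grinder, bar below 0.01 m/s and contact force between bar and grinder below 0.1 N and contact force between bar and fulcrum below 0.1 N and height (world z) of bar below 0.01 m and angle between bar's own z axis and vertical below 0.06 rad and horizontal distance between bar_tip and grinder_edge above 0.04 m).
It fails at once if the bar is rammed against the stop bar (over 26 N) or forces the grinder (over 100 N) (contact force between bar and rails above 26 N or contact force between bar and grinder above 100 N).
It fails at once if the grinder is dropped or jerked (over 1 rad/s) or tipped beyond 0.2 rad (angular speed of grinder above 1 rad/s or angle between grinder's own z axis and vertical above 0.2 rad).
It fails at once if the grinder is shoved along the bench (its centre moves over 30 mm) (distance of grinder from where it was at the start of the episode above 0.03 m).
It fails at once if the robot touches the grinder (contact force between any of the fingers, the arm and grinder above 1 N).
It fails at once if a bystander is moved (over 20 mm) (distance of any of jar, wrench, tin from where it was at the start of the episode above 0.02 m).
It also fails if it takes over 72 s, if anything falls off the work surface, if the arm or the gripper's body presses on something with over 40 N, if the wrist force passes 120 N, or if a joint passes its speed limit or range.

## Working session

There is one attempt and no reset: what is moved stays moved. The work goes in short steps, Python scripts to look and compute and a tool call to move; the robot and the scene stay as the last step left them, time stands still between calls to the robot, and variables do not carry over. Pictures are saved under pics/ and viewed, at most 10 in all, crops included, and the job is handed in when it is done.

Besides the shell and the picture viewer there is one more tool, called after "Emit:" as name(argument=value, ...), one argument or row to a line, values as JSON. send_rows: Moves the arm, as the interface text tells. Its arguments: {"type":"object","properties":{"rows":{"type":"array"},"newtons":{"type":"number"}},"required":["rows"]}

```bash
ls; mkdir -p pics
python3 - <<'E'
from plant import *
import cv2
for n in ("top","side"):
    cv2.imwrite(f"pics/{n}0.png",camera(n)[:,:,::-1]); print(n,calibration(n))
print(calibration("wrist")); print(read_state())
E
```

```text
pics
top {'fx': 427.0136220551565, 'fy': 427.0136220551565, 'cx': 279.16491274136433, 'cy': 212.32203097970702, 'position': array([0.50500354, 0.07241913, 1.07651947]), 'attitude': array([[-1.24810657e-02,  9.94362394e-01, -1.05297926e-01],
       [-9.99921832e-01, -1.24899803e-02,  5.74781795e-04],
       [-7.43627622e-04,  1.05296869e-01,  9.94440555e-01]])}
side {'fx': 443.889775299724, 'fy': 443.889775299724, 'cx': 278.10260449255014, 'cy': 205.40010759111627, 'position': array([0.17728803, 0.73934421, 0.57099283]), 'attitude': array([[-0.84769771,  0.27635073, -0.45281218],
       [-0.53035039, -0.46033388,  0.71191374],
       [-0.01170691,  0.84363676,  0.5367867 ]])}
{'fx': 357.73106748072104, 'fy': 357.73106748072104, 'cx': 289.39644626127773, 'cy': 211.96957599214028, 'mount': array([[ 1.08201753e-04,  9.47538813e-01,  3.19640713e-01,
         8.25638277e-02],
       [ 9.99999990e-01, -7.26093435e-05, -1.23268343e-04,
         1.29326706e-03],
       [-9.35926369e-05,  3.19640723e-01, -9.47538812e-01,
        -1.68095610e-01],
       [ 0.00000000e+00,  0.00000000e+00,  0.00000000e+00,
         1.00000000e+00]])}
{'clock': 0.1, 'joint_pos': array([-6.74325704e+01,  1.51677367e+01,  9.19757820e+01,  1.25251750e-04,
        7.29773464e+01, -2.11431410e+00]), 'qd': array([-0.02341488, -0.11773949, -0.14490947,  0.01668887, -0.01663825,
       -0.01930026]), 'joint_efforts': array([-6.59807756e-05, -5.16706860e+01, -3.68590164e+01, -1.03598973e-04,
        6.33560034e-03, -3.56032601e-06]), 'eef_pos': array([ 0.28158031, -0.61265401,  0.20373037]), 'ee_rot': array([[ 9.08641578e-01,  4.17576137e-01, -8.07629928e-04],
       [ 4.17576911e-01, -9.08639492e-01,  1.94876597e-03],
       [ 7.99137179e-05, -2.10797739e-03, -9.99997775e-01]]), 'ft_force': array([-0.21092816,  0.73038706, -0.1368871 ]), 'torque': array([-0.00259518, -0.01793054,  0.04715181]), 'grasp_force': 0.0, 'width': 0.08536376180662632}
```

View pics/top0.png

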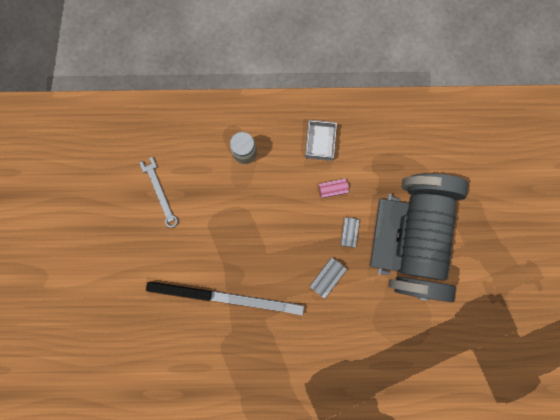

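View pics/side0.png

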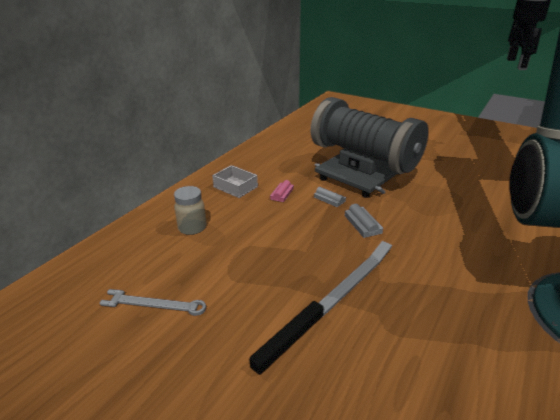

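The top view shows the grinder at (425,237) with its front edge along x≈373–388. The small grey fulcrum is at (350,232), the larger grey block at (328,278) and the pink one at (333,188). The bar runs from its grip end at (148,287) to its tip at (303,310). The side view agrees with this layout.

Run:
```python
import cv2
a=cv2.imread("pics/top0.png")
c=a[180:290,310:440]
cv2.imwrite("pics/c1.png",cv2.resize(c,None,fx=5,fy=5,interpolation=cv2.INTER_CUBIC))
c=a[270:330,140:310]
cv2.imwrite("pics/c2.png",cv2.resize(c,None,fx=4.5,fy=4.5,interpolation=cv2.INTER_CUBIC))
```

```text
(no output)
```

View pics/c1.png

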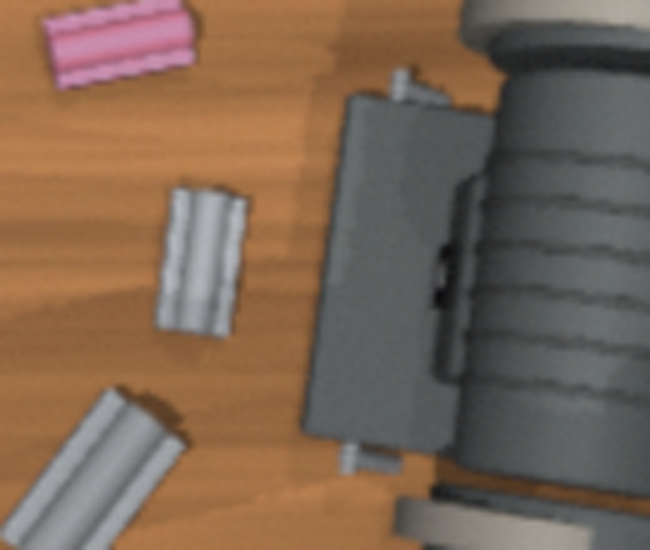

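View pics/c2.png

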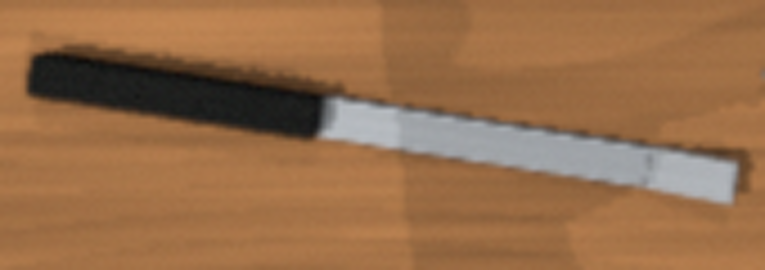

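Crop c1 shows the plate's front corners at (348,94) and (305,432), and the fulcrum's corners at (174,187), (247,197), (231,336) and (156,328). Crop c2 shows the grip end at (33,75), the grip front at (322,117), the bend at (650,168) and the tip at (735,183).

```bash
cat > h.py <<'E'
import numpy as np
from plant import *
def ray(name,u,v):
    c=calibration(name); R=np.array(c["attitude"])
    d=R@np.array([(u-c["cx"])/c["fx"],-(v-c["cy"])/c["fy"],-1]); return np.array(c["position"]),d
def at(name,u,v,z):
    p,d=ray(name,u,v); return p+d*(z-p[2])/d[2]
def proj(name,P):
    c=calibration(name); q=np.array(c["attitude"]).T@(np.asarray(P)-c["position"])
    return c["cx"]-c["fx"]*q[0]/q[2], c["cy"]+c["fy"]*q[1]/q[2]
E
python3 - <<'E'
from h import *
c1=lambda x,y,z:at("top",310+(x+.5)/5-.5,180+(y+.5)/5-.5,z)
c2=lambda x,y,z:at("top",140+(x+.5)/4.5-.5,270+(y+.5)/4.5-.5,z)
L=c1(348,94,.034);R=c1(305,432,.034);print("plate",L,R,np.linalg.norm(L-R))
M=(L+R)/2; e=(R-L)[:2]; e/=np.linalg.norm(e); n=np.array([-e[1],e[0]]); 
if n[1]>0:n=-n
print("mid",M,"inward",n,np.degrees(np.arctan2(n[1],n[0])))
F=np.mean([c1(*p,.012) for p in((174,187),(247,197),(231,336),(156,328))],0);print("ful",F,(F-M)[:2]@n,(F-M)[:2]@e)
f=c1(210,192,.012)-c1(194,332,.012);print("ful y axis",np.degrees(np.arctan2(f[1],f[0])))
P=[c2(33,75,.026),c2(322,117,.026),c2(650,168,.008),c2(735,183,.022)]
for p in P:print(p)
d=P[3]-P[0];print("len",np.linalg.norm(d[:2]),"yaw",np.degrees(np.arctan2(d[1],d[0])))
d=d[:2]/np.linalg.norm(d[:2])
for p,x in zip(P,(-.11,.05,.23,.277)):print("origin",p[:2]-d*x)
E
```

```text
plate [ 0.64677857 -0.17499492  0.034     ] [ 0.48186221 -0.14802976  0.034     ] 0.16710632466635134
mid [ 0.56432039 -0.16151234  0.034     ] inward [-0.16136525 -0.98689476] -99.28614880959631
ful [ 0.56626846 -0.10427092  0.012     ] -0.05680560925919639 0.007314235853829113
ful y axis -8.215364904590983
[0.43957844 0.39532591 0.026     ]
[0.41529326 0.23916971 0.026     ]
[0.38407448 0.0626982  0.008     ]
[0.37715196 0.01714504 0.022     ]
len 0.38329862794638947 yaw -99.37331413754902
origin [0.42166314 0.28679462]
origin [0.42343658 0.28850212]
origin [0.42153377 0.28962727]
origin [0.42226596 0.29044657]
```

Emit:
send_rows(
  rows=[
    [25,-16,-25,0,0],
    [25,-16,-25,0,0],
    [25,-16,-25,0,0],
    [25,-16,-25,0,0],
    [25,-16,-25,0,0],
  ],
  newtons=40,
)

```text
clock: 0.52
eef_pos: [0.3623, -0.4869, 0.3303]
ee_rot: [[0.909, 0.417, -0.001], [0.417, -0.909, 0.001], [-0.0, -0.001, -1.0]]
ft_force: [1.3, 0.4, 0.7]
width: 0.0855
grasp_force: 0.0
```

Emit:
send_rows(
  rows=[
    [31,-27,0,0,0],
    [31,-27,0,0,0],
    [31,-27,0,0,0],
    [31,-27,0,0,0],
    [31,-27,0,0,0],
  ],
)

```text
clock: 0.93
eef_pos: [0.4466, -0.299, 0.3296]
ee_rot: [[0.909, 0.417, -0.0], [0.417, -0.909, 0.0], [-0.0, -0.001, -1.0]]
ft_force: [0.8, -0.0, 0.6]
width: 0.0851
grasp_force: 0.0
```

Emit:
send_rows(
  rows=[
    [16,-38,0,0,0],
    [16,-38,0,0,0],
    [16,-38,0,0,0],
    [16,-38,0,0,0],
    [16,-38,0,0,0],
  ],
)

```text
clock: 1.35
eef_pos: [0.439, -0.0931, 0.3295]
ee_rot: [[0.909, 0.417, -0.0], [0.417, -0.909, 0.0], [-0.0, -0.0, -1.0]]
ft_force: [1.0, -0.0, -0.6]
width: 0.0855
grasp_force: 0.0
```

Emit:
send_rows(
  rows=[
    [16,-38,0,0,0],
    [16,-38,0,0,0],
    [16,-38,0,0,0],
    [16,-38,0,0,0],
    [16,-38,0,0,0],
  ],
)

```text
clock: 1.77
eef_pos: [0.4323, 0.1129, 0.3298]
ee_rot: [[0.909, 0.417, 0.0], [0.417, -0.909, -0.0], [0.0, 0.0, -1.0]]
ft_force: [1.8, -0.6, -0.4]
width: 0.0853
grasp_force: 0.0
```

Emit:
send_rows(
  rows=[
    [16,-38,0,0,0],
    [16,-38,0,0,0],
    [16,-38,0,0,0],
    [16,-38,0,0,0],
    [0,0,0,0,0],
  ],
)

```text
clock: 2.18
eef_pos: [0.4264, 0.2822, 0.3289]
ee_rot: [[0.906, 0.423, -0.002], [0.423, -0.906, 0.003], [-0.001, -0.004, -1.0]]
ft_force: [0.0, -1.2, -0.1]
width: 0.0857
grasp_force: 0.0
```

Emit:
send_rows(
  rows=[
    [0,0,20,-0.122,0],
    [0,0,20,-0.122,0],
    [0,0,20,-0.122,0],
    [0,0,20,-0.122,0],
    [0,0,20,-0.122,0],
  ],
)

```text
clock: 2.6
eef_pos: [0.4275, 0.2753, 0.2286]
ee_rot: [[0.5, 0.866, -0.001], [0.866, -0.5, -0.001], [-0.001, -0.0, -1.0]]
ft_force: [0.1, -1.1, -0.1]
width: 0.0853
grasp_force: 0.0
```

Emit:
send_rows(
  rows=[
    [0,0,0,-0.122,0],
    [0,0,0,-0.122,0],
    [0,0,0,-0.122,0],
    [0,0,0,-0.122,0],
    [0,0,0,0,0],
  ],
)

```text
clock: 3.02
eef_pos: [0.4276, 0.2752, 0.2294]
ee_rot: [[0.039, 0.999, -0.001], [0.999, -0.039, -0.001], [-0.001, -0.001, -1.0]]
ft_force: [-0.6, -0.0, 0.2]
width: 0.0854
grasp_force: 0.0
```

Emit:
send_rows(
  rows=[
    [0,0,0,0.124,0],
    [24,-2,30,0,0],
    [24,-3,30,0,0],
    [24,-3,30,0,0],
    [0,0,35,0,0],
  ],
)

```text
clock: 3.43
eef_pos: [0.4334, 0.3522, 0.1054]
ee_rot: [[0.168, 0.986, 0.004], [0.986, -0.168, 0.004], [0.005, 0.003, -1.0]]
ft_force: [0.0, 0.5, -0.3]
width: 0.0854
grasp_force: 0.0
```

Emit:
send_rows(
  rows=[
    [0,0,30,0,0],
    [0,0,25,0,0],
    [0,0,20,0,0],
    [0,0,10,0,0],
    [0,0,5,0,0],
  ],
)

```text
clock: 3.85
eef_pos: [0.4305, 0.3469, 0.0128]
ee_rot: [[0.168, 0.986, -0.003], [0.986, -0.168, -0.002], [-0.003, -0.003, -1.0]]
ft_force: [-0.3, -0.7, 0.6]
width: 0.0852
grasp_force: 0.0
```

Run:
```python
from plant import *
import cv2
print(read_state()["eef_pos"],read_state()["ee_rot"][:,0])
cv2.imwrite("pics/w1.png",camera("wrist")[:,:,::-1])
```

```text
[0.43049225 0.34691177 0.01280613] [ 0.16757968  0.98585422 -0.00291519]
```

View pics/w1.png

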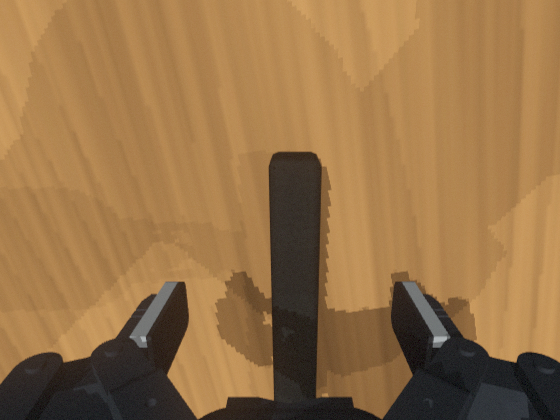

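The wrist view shows the grip (x≈270–320) centred between the pads (186 and 393) and well aligned. I'll lower and close.

Emit:
send_rows(
  rows=[
    [0,0,8,0,0],
    [0,0,0,0,0.4],
    [0,0,0,0,0.8],
    [0,0,0,0,1],
    [0,0,0,0,1],
  ],
  newtons=30,
)

```text
clock: 4.32
eef_pos: [0.4326, 0.3488, 0.0081]
ee_rot: [[0.165, 0.986, 0.002], [0.986, -0.165, 0.001], [0.001, 0.001, -1.0]]
ft_force: [0.3, -0.8, -0.1]
width: 0.0388
grasp_force: 0.0
```

Emit:
send_rows(
  rows=[
    [0,0,0,0,1],
    [0,0,0,0,1],
    [0,0,0,0,1],
    [0,0,0,0,1],
    [0,0,0,0,1],
  ],
)

```text
clock: 4.73
eef_pos: [0.4319, 0.3482, 0.007]
ee_rot: [[0.165, 0.986, 0.0], [0.986, -0.165, 0.0], [0.0, 0.0, -1.0]]
ft_force: [-0.1, -0.2, -0.0]
width: -0.0002
grasp_force: 0.0
```

Emit:
send_rows(
  rows=[
    [0,0,-10,0,1],
    [0,0,-15,0,1],
    [0,0,-15,0,1],
    [0,0,-15,0,1],
    [0,0,-15,0,1],
  ],
)

```text
clock: 5.15
eef_pos: [0.4319, 0.3483, 0.0783]
ee_rot: [[0.165, 0.986, 0.0], [0.986, -0.165, 0.0], [0.0, 0.0, -1.0]]
ft_force: [-0.4, 0.5, -0.5]
width: 0.0001
grasp_force: 0.0
```

Emit:
send_rows(
  rows=[
    [0,0,-10,0,1],
    [0,0,-10,0,1],
    [0,0,-10,0,1],
    [0,0,0,0,1],
    [0,0,0,0,1],
  ],
)

```text
clock: 5.57
eef_pos: [0.4322, 0.3485, 0.1075]
ee_rot: [[0.165, 0.986, 0.001], [0.986, -0.165, 0.001], [0.001, 0.001, -1.0]]
ft_force: [-0.3, -0.2, -0.3]
width: -0.0005
grasp_force: 0.0
```

Run:
```python
from plant import *
import cv2
s=read_state();print(s["torque"],s["ft_force"])
cv2.imwrite("pics/s1.png",camera("side")[:,:,::-1])
```

```text
[-0.00481537  0.05003021 -0.01619488] [-0.2668045  -0.22287005 -0.2667398 ]
```

View pics/s1.png

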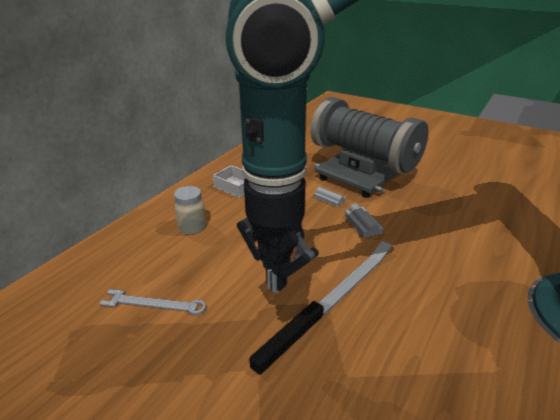

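The pads closed on nothing, and the bar (grip end (258,362), tip (388,247)) hasn't moved. I'll check the tool position against the pictures.

Run:
```python
from h import *
s=read_state();T=s["eef_pos"];print(T, proj("side",T),proj("top",T))
for u,v,z in((258,358,.013),(258,367,0),(253,350,.026),(388,247,.02)):print(at("side",u,v,z))
# bar estimate projected
for x,z in((-.11,.026),(-.06,.026),(.05,.026),(.277,.022)):
    P=np.array([.4222-.16*x,.2888-.987*x,z]);print(x,proj("side",P),proj("top",P))
m=np.array(calibration("wrist")["mount"]);R=np.array([[.168,.986,0],[.986,-.168,0],[0,0,-1]]).astype(float)
c=calibration("wrist")
def wr(P,T):
    q=m[:3,:3].T@(R.T@(np.array(P)-T)-m[:3,3]);return c["cx"]-c["fx"]*q[0]/q[2],c["cy"]+c["fy"]*q[1]/q[2],q
T=np.array([.4305,.3469,.0128])
for x in(-.11,-.06):print(x,wr([.4222-.16*x,.2888-.987*x,.026],T))
print("tcp",wr(T,T))
```

```text
[0.43165435 0.34806071 0.10669284] (np.float64(276.2573217003283), np.float64(302.93966998997996)) (np.float64(156.8563406830096), np.float64(292.0051653978403))
[0.44484353 0.38167321 0.013     ]
[0.44173074 0.38708226 0.        ]
[0.45331631 0.38183878 0.026     ]
[0.37056323 0.02687946 0.02      ]
-0.11 (np.float64(254.52468084975644), np.float64(361.1708814463002)) (np.float64(146.1049932018572), np.float64(286.1960426231254))
-0.06 (np.float64(276.919065916107), np.float64(340.7578359765705)) (np.float64(166.36496988196606), np.float64(289.2764279046463))
0.05 (np.float64(319.61293326544205), np.float64(301.8413016355537)) (np.float64(211.04909358380917), np.float64(296.0703309353421))
0.277 (np.float64(386.6618849488834), np.float64(242.08818389077467)) (np.float64(303.65818975011734), np.float64(309.96285618168395))
-0.11 (np.float64(288.7711626131569), np.float64(163.81553395721116), array([-0.00027333,  0.02104918, -0.15637203]))
-0.06 (np.float64(289.6539679954514), np.float64(266.61409865412924), array([ 1.24078511e-04, -2.63286942e-02, -1.72361134e-01]))
tcp (np.float64(287.52056274172577), np.float64(257.07151960231073), array([-0.00097164, -0.02336106, -0.18529088]))
```

Emit:
send_rows(
  rows=[
    [0,0,30,0,1],
    [0,0,30,0,1],
    [0,0,25,0,1],
    [0,0,10,0,1],
    [0,0,0,0,1],
  ],
)

```text
clock: 6.03
eef_pos: [0.4286, 0.3458, 0.0079]
ee_rot: [[0.165, 0.986, -0.007], [0.986, -0.165, -0.005], [-0.006, -0.006, -1.0]]
ft_force: [-0.1, -0.4, -0.1]
width: -0.0002
grasp_force: 0.0
```

Emit:
send_rows(
  rows=[
    [0,0,1,0,1],
    [0,0,1,0,1],
    [0,0,1,0,1],
    [0,0,1,0,1],
    [0,0,0,0,1],
  ],
)

```text
clock: 6.45
eef_pos: [0.4326, 0.3488, 0.0091]
ee_rot: [[0.165, 0.986, 0.002], [0.986, -0.165, 0.001], [0.001, 0.001, -1.0]]
ft_force: [-0.4, 0.9, 0.2]
width: -0.0003
grasp_force: 0.0
```

Emit:
send_rows(
  rows=[
    [0,0,1,0,1],
    [0,0,1,0,1],
    [0,0,0,0,1],
    [0,0,0,0,1],
    [0,0,0,0,1],
  ],
)

```text
clock: 6.87
eef_pos: [0.4318, 0.3482, 0.0059]
ee_rot: [[0.165, 0.986, -0.0], [0.986, -0.165, -0.0], [-0.0, -0.0, -1.0]]
ft_force: [0.3, -0.1, 0.1]
width: -0.0001
grasp_force: 0.0
```

Emit:
send_rows(
  rows=[
    [0,0,1,0,1],
    [0,0,1,0,1],
    [0,0,0,0,1],
    [0,0,0,0,1],
    [0,0,0,0,1],
  ],
)

```text
clock: 7.28
eef_pos: [0.4318, 0.3482, 0.0039]
ee_rot: [[0.165, 0.986, -0.0], [0.986, -0.165, -0.0], [-0.0, -0.0, -1.0]]
ft_force: [0.4, -0.0, -0.5]
width: -0.0001
grasp_force: 0.0
```

Emit:
send_rows(
  rows=[
    [0,0,1,0,1],
    [0,0,1,0,1],
    [0,0,0,0,1],
    [0,0,0,0,1],
    [0,0,0,0,1],
  ],
)

```text
clock: 7.7
eef_pos: [0.4319, 0.3482, 0.002]
ee_rot: [[0.165, 0.986, -0.0], [0.986, -0.165, -0.0], [-0.0, -0.0, -1.0]]
ft_force: [-0.1, -0.4, -0.6]
width: -0.0001
grasp_force: 0.0
```

Run:
```python
from h import *
import cv2
T=read_state()["eef_pos"];print(T,proj("side",T),proj("side",T+[0,0,.019]))
a=camera("side")[200:390,200:400,::-1];w=camera("wrist")[100:420,120:460,::-1]
a=cv2.resize(a,(400,380));w=cv2.resize(w,(400,376))
im=np.zeros((380,800,3),np.uint8);im[:,:400]=a;im[:376,400:]=w
cv2.imwrite("pics/x1.png",im)
```

```text
[0.43187788 0.34822356 0.00196405] (np.float64(277.00891085934614), np.float64(351.2008917234255)) (np.float64(276.8494134893453), np.float64(343.03201885095655))
```

View pics/x1.png

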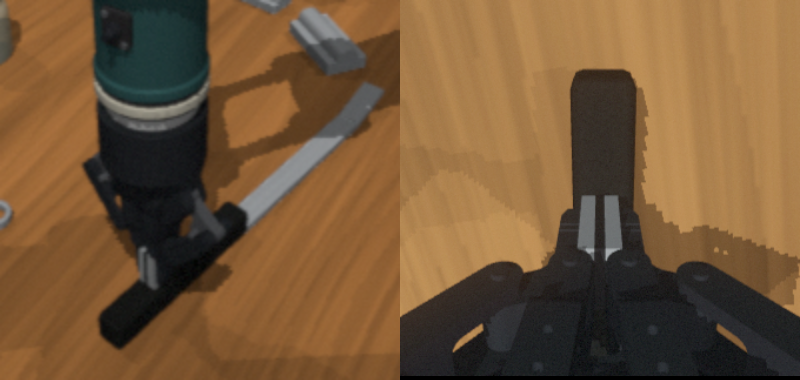

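The left half shows the shut fingertips resting just at the top of the grip. They sit about 25 mm short of the reported TCP, so I need to go deeper. I'll feel for the contact.

Emit:
send_rows(
  rows=[
    [0,0,1,0,1],
    [0,0,0,0,1],
    [0,0,0,0,1],
    [0,0,1,0,1],
    [0,0,0,0,1],
  ],
)

```text
clock: 8.22
eef_pos: [0.4318, 0.3482, -0.0002]
ee_rot: [[0.165, 0.986, -0.0], [0.986, -0.165, -0.0], [-0.0, -0.0, -1.0]]
ft_force: [0.1, 0.0, -0.3]
width: -0.0003
grasp_force: 0.0
```

Emit:
send_rows(
  rows=[
    [0,0,1,0,1],
    [0,0,0,0,1],
    [0,0,0,0,1],
    [0,0,1,0,1],
    [0,0,0,0,1],
  ],
)

```text
clock: 8.63
eef_pos: [0.4319, 0.3482, -0.0003]
ee_rot: [[0.165, 0.986, -0.0], [0.986, -0.165, -0.0], [-0.001, -0.0, -1.0]]
ft_force: [-4.0, -3.7, 12.5]
width: -0.0006
grasp_force: 6.4
```

Emit:
send_rows(
  rows=[
    [0,0,-10,0,1],
    [0,0,-20,0,0],
    [0,0,-10,0,0],
    [0,0,0,0,0],
    [0,0,0,0,0],
  ],
)

```text
clock: 9.05
eef_pos: [0.4327, 0.3488, 0.0389]
ee_rot: [[0.165, 0.986, 0.002], [0.986, -0.165, 0.001], [0.002, 0.002, -1.0]]
ft_force: [-0.8, -0.5, -0.6]
width: 0.0479
grasp_force: 0.0
```

Emit:
send_rows(
  rows=[
    [0,0,0,0,0],
    [0,0,0,0,0],
    [0,0,0,0,0],
    [0,0,0,0,0],
    [0,0,0,0,0],
  ],
)

```text
clock: 9.47
eef_pos: [0.4315, 0.3479, 0.0373]
ee_rot: [[0.165, 0.986, -0.001], [0.986, -0.165, -0.001], [-0.001, -0.001, -1.0]]
ft_force: [0.1, -0.3, 0.7]
width: 0.0854
grasp_force: 0.0
```

Emit:
send_rows(
  rows=[
    [0,0,20,0,0],
    [0,0,20,0,0],
    [0,0,10,0,0],
    [0,0,4,0,0],
    [0,0,4,0,0],
  ],
)

```text
clock: 9.88
eef_pos: [0.4315, 0.3479, -0.0208]
ee_rot: [[0.165, 0.986, -0.001], [0.986, -0.165, -0.001], [-0.001, -0.001, -1.0]]
ft_force: [0.5, 0.5, 0.2]
width: 0.0851
grasp_force: 0.0
```

Emit:
send_rows(
  rows=[
    [0,0,0,0,0.4],
    [0,0,0,0,1],
    [0,0,0,0,1],
    [0,0,0,0,1],
    [0,0,0,0,1],
  ],
)

```text
clock: 10.3
eef_pos: [0.4324, 0.3486, -0.0192]
ee_rot: [[0.165, 0.986, 0.001], [0.986, -0.165, 0.001], [0.001, 0.001, -1.0]]
ft_force: [0.1, 0.0, 1.7]
width: 0.0255
grasp_force: 1.3
```

Emit:
send_rows(
  rows=[
    [0,0,0,0,1],
    [0,0,0,0,1],
    [0,0,0,0,1],
    [0,0,0,0,1],
    [0,0,0,0,1],
  ],
)

```text
clock: 10.72
eef_pos: [0.4327, 0.3487, -0.0191]
ee_rot: [[0.165, 0.986, 0.002], [0.986, -0.165, 0.001], [0.001, 0.001, -1.0]]
ft_force: [-0.5, -0.5, 6.3]
width: 0.0236
grasp_force: 31.0
```

Emit:
send_rows(
  rows=[
    [0,0,-10,0,1],
    [0,0,-20,0,1],
    [0,0,-20,0,1],
    [0,0,-20,0,1],
    [0,0,-20,0,1],
  ],
)

```text
clock: 11.13
eef_pos: [0.43, 0.347, 0.0694]
ee_rot: [[0.166, 0.986, -0.004], [0.986, -0.166, -0.002], [-0.003, -0.003, -1.0]]
ft_force: [0.7, -0.3, -6.0]
width: 0.0236
grasp_force: 29.7
```

Emit:
send_rows(
  rows=[
    [0,0,-10,0,1],
    [0,0,-10,0,1],
    [0,0,-5,0,1],
    [0,0,0,0,1],
    [0,0,0,0,1],
  ],
)

```text
clock: 11.55
eef_pos: [0.4315, 0.3482, 0.0944]
ee_rot: [[0.165, 0.986, -0.001], [0.986, -0.165, -0.0], [-0.0, -0.001, -1.0]]
ft_force: [-0.5, 0.4, -4.7]
width: 0.0234
grasp_force: 29.8
```

Run:
```python
from h import *
import cv2
s=read_state();print(s["torque"],s["ft_force"],s["eef_pos"])
cv2.imwrite("pics/s2.png",camera("side")[:,:,::-1]);cv2.imwrite("pics/t2.png",camera("top")[:,:,::-1])
```

```text
[ 0.29935518 -0.04451906 -0.01572859] [-0.50476622  0.38378385 -4.70002039] [0.43154086 0.34815999 0.09436009]
```

View pics/s2.png

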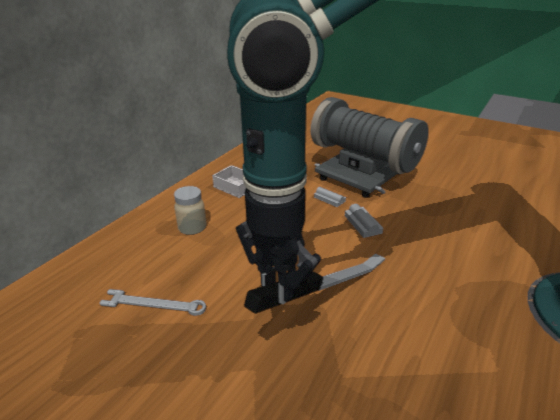

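The side view shows the bar held by the grip and tilted nose-down, with its tip at about (384,259). Next I'll compute the tilt.

```bash
cat >> h.py <<'E'
def inplane(name,u,v,P,d):
    # point where the ray meets the vertical plane through P along d -> (dist along d, z)
    c,r=ray(name,u,v); n=np.array([-d[1],d[0],0]); X=c+r*(n@(np.asarray(P)-c))/(n@r)
    return (X-P)[:2]@d, X[2]
E
python3 - <<'E'
from h import *
T=read_state()["eef_pos"];a=np.radians(-99.4);d=np.array([np.cos(a),np.sin(a)])
for u,v in((384,258),(322,280),(247,299),(365,263)):print(inplane("side",u,v,T,d))
E
```

```text
(np.float64(0.33221661731014374), np.float64(-0.015698878698758523))
(np.float64(0.11229789435888536), np.float64(0.07417089743419686))
(np.float64(-0.05692336720743392), np.float64(0.15679353062370194))
(np.float64(0.2529239469104516), np.float64(0.021207189130219795))
```

Emit:
send_rows(
  rows=[
    [-5,0,-11,0,1],
    [-6,0,-11,0,1],
    [-6,0,-11,0,1],
    [-6,0,-11,0,1],
    [-7,0,-11,0,1],
  ],
  newtons=25,
)

```text
clock: 12.07
eef_pos: [0.427, 0.3179, 0.1515]
ee_rot: [[0.166, 0.986, 0.001], [0.986, -0.166, 0.0], [0.0, 0.0, -1.0]]
ft_force: [-0.6, -1.2, -5.4]
width: 0.0233
grasp_force: 29.6
```

Emit:
send_rows(
  rows=[
    [0,0,0,0,1],
    [0,0,0,0,1],
    [0,0,0,0,1],
    [0,0,0,0,1],
    [0,0,0,0,1],
  ],
  newtons=100,
)

```text
clock: 12.48
eef_pos: [0.427, 0.3189, 0.1498]
ee_rot: [[0.165, 0.986, 0.0], [0.986, -0.165, -0.0], [-0.0, 0.0, -1.0]]
ft_force: [0.7, 0.7, -3.4]
width: 0.0218
grasp_force: 101.4
```

```bash
cat >> h.py <<'E'
import cv2
def tip(show=True):
    """lowest (image-right) end of the grey blade in the top view, near the bar's line; returns px of tip"""
    s=read_state();T=s["eef_pos"];X=-s["ee_rot"][:2,0];X/=np.linalg.norm(X)
    im=camera("top");hsv=cv2.cvtColor(im,cv2.COLOR_RGB2HSV)
    m=((hsv[:,:,1]<70)&(hsv[:,:,2]>90)).astype(np.uint8)
    p0=proj("top",[*(T[:2]+X*.15),.05]);p1=proj("top",[*(T[:2]+X*.36),.0])
    b=np.zeros_like(m);cv2.line(b,tuple(int(round(v)) for v in p0),tuple(int(round(v)) for v in p1),1,22);m&=b
    n,l,st,c=cv2.connectedComponentsWithStats(m)
    k=1+np.argmax(st[1:,4]);v,u=np.nonzero(l==k);pts=np.stack([u,v],1).astype(float)
    ax=np.array(p1)-p0;ax/=np.linalg.norm(ax);t=pts@ax
    e=pts[t>t.max()-2].mean(0);return e,t.max()-t.min(),T,X
E
python3 - <<'E'
from h import *
e,L,T,X=tip();print(e,L,T,X,read_state()["ft_force"],read_state()["torque"])
for z in(0,.005,.02,.05):
    P=at("top",*e,z);r=P[:2]-T[:2];print(z,P,"along",r@X,"lat",r@[-X[1],X[0]])
E
```

```text
[290.61111111 308.05555556] 64.84793392039546 [0.42701878 0.31885216 0.14975481] [-0.1647868  -0.98632921] [ 0.81067875  0.77025247 -3.00283754] [ 0.15828594 -0.22106656  0.23092371]
0 [0.3802647  0.04643026 0.        ] along 0.27640213643162476 lat -0.001223389150982419
0.005 [0.38084406 0.04655097 0.005     ] along 0.27618760755662675 lat -0.000671838770005995
0.02 [0.38258214 0.04691309 0.02      ] along 0.2755440209316327 lat 0.0009828123729233899
0.05 [0.38605831 0.04763734 0.05      ] along 0.2742568476816447 lat 0.004292114658782151
```

Emit:
send_rows(
  rows=[
    [0,0,-15,0,1],
    [0,0,-25,0,1],
    [0,0,-20,0,1],
    [-10,13,0,0,1],
    [-18,24,0,0,1],
  ],
)

```text
clock: 12.95
eef_pos: [0.4579, 0.2873, 0.2111]
ee_rot: [[0.162, 0.987, 0.0], [0.987, -0.162, 0.003], [0.003, -0.0, -1.0]]
ft_force: [1.1, -0.3, -6.4]
width: 0.0213
grasp_force: 101.3
```

Emit:
send_rows(
  rows=[
    [-22,29,0,0,1],
    [-22,29,0,0,1],
    [-22,29,0,0,1],
    [-22,29,0,0,1],
    [-20,27,0,0,1],
  ],
)

```text
clock: 13.37
eef_pos: [0.5821, 0.1532, 0.2084]
ee_rot: [[0.166, 0.986, -0.003], [0.986, -0.166, -0.0], [-0.001, -0.003, -1.0]]
ft_force: [0.5, 0.9, -5.1]
width: 0.0214
grasp_force: 101.3
```

Emit:
send_rows(
  rows=[
    [-16,20,0,0,1],
    [-10,12,0,0,1],
    [0,0,0,0,1],
    [0,0,0,0,1],
    [0,0,0,0,1],
  ],
)

```text
clock: 13.78
eef_pos: [0.608, 0.1246, 0.2089]
ee_rot: [[0.165, 0.986, -0.003], [0.986, -0.165, 0.001], [0.0, -0.003, -1.0]]
ft_force: [-0.6, 0.4, -5.8]
width: 0.0214
grasp_force: 101.3
```

Run:
```python
from h import *
e,L,T,X=tip();print(e,L,T,X,read_state()["ft_force"],read_state()["torque"])
M=np.array([.5643,-.1615]);n=np.array([-.161,-.987]);ee=np.array([-.987,.161])
for z in(.055,.065,.075):
    P=at("top",*e,z);r=P[:2]-T[:2];print(z,P,"along",r@X,"lat",r@[-X[1],X[0]],"vs plate",(P[:2]-M)@n,(P[:2]-M)@ee)
print("bar line at plate",(T[:2]-M)@n,(T[:2]-M)@ee)
cv2.imwrite("pics/s3.png",camera("side")[:,:,::-1])
```

```text
[370.44444444 233.33333333] 64.12681771268075 [0.60796914 0.12459559 0.20889708] [-0.16526709 -0.98624885] [ 1.01136788  0.3298558  -6.19563849] [ 0.50558474 -0.13571785 -0.02369596]
0.055 [ 0.55987333 -0.14593367  0.055     ] along 0.2747578321140205 lat -0.002724851061649018 vs plate -0.014651270942484456 0.0068752999579251685
0.065 [ 0.55933619 -0.14379614  0.065     ] along 0.27273846742226204 lat -0.003607867027206074 vs plate -0.016674533268409373 0.0077495983588318565
0.075 [ 0.55879905 -0.14165861  0.075     ] along 0.2707191027305036 lat -0.004490882992763147 vs plate -0.018697795594334342 0.008623896759738552
bar line at plate -0.2894070826663967 0.002959947938060777
```

View pics/s3.png

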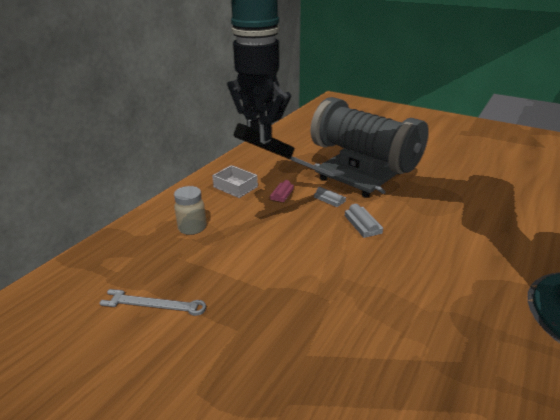

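```bash
cat >> h.py <<'E'
M=np.array([.5643,-.1615]);n=np.array([-.161,-.987]);ee=np.array([-.987,.161])
def tri(a,b):
    (p,d),(q,f)=ray("top",*a),ray("side",*b)
    s=np.linalg.lstsq(np.stack([d,-f],1),q-p,rcond=None)[0]
    A,B=p+d*s[0],q+f*s[1];return (A+B)/2,np.linalg.norm(A-B)
E
python3 - <<'E'
from h import *
P,r=tri((370.9,233.4),(382,190));print(P,r,(P[:2]-M)@n,(P[:2]-M)@ee)
for u,v in((265,145),(294,157)):
    print(inplane("side",u,v,[.608,.1246,0],np.array([-.165,-.986])))
print(proj("side",[.5662,-.1043,.022]),proj("side",[.608,.1246,.2089]))
E
```

```text
[ 0.51303589 -0.17118842  0.01564448] 0.10247169289039529 0.017815990008691204 0.04903783644356147
(np.float64(0.015783655161669304), np.float64(0.2207856253358481))
(np.float64(0.10114511533781151), np.float64(0.16371789836909467))
(np.float64(329.54910836751156), np.float64(191.85900546681427)) (np.float64(259.40077246040596), np.float64(153.5850727714839))
```

```bash
cat > g.py <<'E'
import numpy as np
from scipy.optimize import brentq
xg,zg,off=-54,13,33
def pt(a,x,z): return np.array([x*np.cos(a)+z*np.sin(a), -x*np.sin(a)+z*np.cos(a)])
poly=np.array([[100,0],[230,0],[278.7,16.6]])
def gap(a,h,zt):
    """tip mid (278,19) at (h,zt) from ridge; min clearance of underside to ridge circle (0,12),r10"""
    o=np.array([h,zt])-pt(a,278,19); Q=[o+pt(a,*p) for p in poly]; c=np.array([0,12]);g=1e9
    for A,B in zip(Q,Q[1:]):
        u=B-A;t=np.clip((c-A)@u/(u@u),0,1);w=c-(A+t*u);s=u[0]*w[1]-u[1]*w[0]
        g=min(g,(np.linalg.norm(w) if s<0 else -np.linalg.norm(w))-10)
    return g,o
def solve(h,zt):
    a=brentq(lambda a:gap(a,h,zt)[0],.05,1.0);o=gap(a,h,zt)[1];p=o+pt(a,xg,zg);return a,p[0],p[1]-off
if __name__=="__main__":
    for h,zt in((38,11),(42,11),(46,11),(50,11),(54,11),(58,11),(62,11),(68,11),(74,11),(80,11),(86,11),(92,11),(98,11),(90,18),(90,30)):print(h,zt,np.round(solve(h,zt),3))
E
python3 g.py
```

```text
38 11 [   0.69  -221.91   184.656]
42 11 [   0.654 -225.073  175.313]
46 11 [   0.625 -226.689  167.475]
50 11 [   0.601 -227.201  160.81 ]
54 11 [   0.58  -227.064  154.813]
58 11 [   0.541 -229.719  143.763]
62 11 [   0.503 -231.803  132.725]
68 11 [   0.455 -232.826  118.584]
74 11 [   0.416 -232.089  106.724]
80 11 [   0.383 -230.139   96.634]
86 11 [   0.369 -225.796   92.207]
92 11 [   0.367 -220.098   91.38 ]
98 11 [   0.364 -214.361   90.653]
90 18 [   0.29  -229.885   74.07 ]
90 30 [ 1.58000e-01 -2.38793e+02  4.34210e+01]
```

Emit:
send_rows(
  rows=[
    [0,0,10,0,1],
    [0,0,14,0,1],
    [0,0,10,0,1],
    [0,0,6,0,1],
    [0,0,0,0,1],
  ],
)

```text
clock: 14.3
eef_pos: [0.6068, 0.1238, 0.1664]
ee_rot: [[0.165, 0.986, -0.006], [0.986, -0.165, -0.001], [-0.002, -0.006, -1.0]]
ft_force: [-0.2, -0.3, -6.3]
width: 0.0217
grasp_force: 101.1
```

Emit:
send_rows(
  rows=[
    [0,0,0,0,1],
    [0,0,0,0,1],
    [0,0,0,0,1],
    [0,0,0,0,1],
    [0,0,0,0,1],
  ],
  newtons=25,
)

```text
clock: 14.72
eef_pos: [0.6098, 0.1238, 0.1708]
ee_rot: [[0.165, 0.986, 0.001], [0.986, -0.165, 0.0], [0.0, 0.001, -1.0]]
ft_force: [-0.2, 0.4, -5.2]
width: 0.0216
grasp_force: 101.2
```

Run:
```python
from h import *
e,L,T,X=tip();print(e,L,T,X,read_state()["ft_force"],read_state()["torque"])
for z in(.0,.01,.02):
    P=at("top",*e,z);r=P[:2]-T[:2];print(z,P,"along",r@X,"lat",r@[-X[1],X[0]],"vs plate",(P[:2]-M)@n,(P[:2]-M)@ee)
print((T[:2]-M)@n)
```

```text
[367.58823529 233.52941176] 61.347568079139535 [0.60977115 0.12383212 0.17075498] [-0.16539029 -0.98622819] [ 2.77226421e-03 -4.22948081e-01 -6.02052854e+00] [ 0.47201572 -0.04319807  0.01892576]
0.0 [ 0.56242335 -0.1504726   0.        ] along 0.27835790976643227 lat -0.0013283993833624352 vs plate -0.010581904747323902 0.0036276621503952364
0.01 [ 0.56188997 -0.14840211  0.01      ] along 0.2764041556599798 lat -0.002196875677166498 vs plate -0.012539598574021666 0.004487460085287805
0.02 [ 0.56135659 -0.14633163  0.02      ] along 0.2744504015535272 lat -0.003065351970970459 vs plate -0.014497292400719503 0.005347258020180274
-0.28894365378089215
```

```bash
python3 - <<'E'
s=open("g.py").read()
i=s.index("    for A,B in zip");j=s.index("    return g,o")
s=s[:i]+"""    g=max(-(np.cross(B-A,c-A))/np.linalg.norm(B-A) for A,B in zip(Q,Q[1:]))-10
"""+s[j:]
open("g.py","w").write(s)
E
python3 -W ignore g.py
```

```text
38 11 [   0.69  -221.91   184.656]
42 11 [   0.654 -225.073  175.313]
46 11 [   0.625 -226.689  167.475]
50 11 [   0.601 -227.201  160.81 ]
54 11 [   0.581 -226.898  155.077]
58 11 [   0.541 -229.719  143.763]
62 11 [   0.503 -231.803  132.725]
68 11 [   0.455 -232.826  118.584]
74 11 [   0.416 -232.089  106.724]
80 11 [   0.383 -230.139   96.634]
86 11 [   0.356 -227.323   87.948]
92 11 [   0.332 -223.873   80.391]
98 11 [   0.311 -219.947   73.758]
90 18 [   0.261 -232.324   64.795]
90 30 [ 1.2400e-01 -2.4019e+02  3.2134e+01]
```

Emit:
send_rows(
  rows=[
    [0,0,0,0,1],
    [0,0,0,0,1],
    [0,0,0,0,1],
    [0,0,0,0,1],
    [0,0,0,0,1],
  ],
  newtons=25,
)

```text
clock: 15.18
eef_pos: [0.6092, 0.1238, 0.1699]
ee_rot: [[0.165, 0.986, -0.0], [0.986, -0.165, 0.0], [0.0, -0.0, -1.0]]
ft_force: [-0.4, -0.3, -6.0]
width: 0.0215
grasp_force: 101.2
```

Emit:
send_rows(
  rows=[
    [0,0,0,0,0.74],
    [0,0,0,0,0.74],
    [0,0,0,0,0.74],
    [0,0,0,0,0.74],
    [0,0,0,0,0.74],
  ],
  newtons=25,
)

```text
clock: 15.6
eef_pos: [0.6093, 0.1238, 0.17]
ee_rot: [[0.165, 0.986, -0.0], [0.986, -0.165, 0.0], [0.0, -0.0, -1.0]]
ft_force: [0.7, -0.4, -5.7]
width: 0.0226
grasp_force: 65.5
```

Emit:
send_rows(
  rows=[
    [0,0,0,0,0.735],
    [0,0,0,0,0.73],
    [0,0,0,0,0.73],
    [0,0,0,0,0.73],
    [0,0,0,0,0.73],
  ],
  newtons=25,
)

```text
clock: 16.02
eef_pos: [0.6093, 0.1237, 0.1701]
ee_rot: [[0.165, 0.986, 0.0], [0.986, -0.165, -0.0], [-0.0, 0.0, -1.0]]
ft_force: [0.3, -1.0, -4.7]
width: 0.0232
grasp_force: 34.4
```

Emit:
send_rows(
  rows=[
    [0,0,2,0,0.73],
    [0,0,2,0,0.73],
    [0,0,0,0,0.73],
    [0,0,0,0,0.73],
    [0,0,0,0,0.73],
  ],
)

```text
clock: 16.43
eef_pos: [0.6094, 0.1236, 0.1662]
ee_rot: [[0.165, 0.986, 0.0], [0.986, -0.165, -0.0], [-0.0, 0.001, -1.0]]
ft_force: [-0.6, 0.7, -3.7]
width: 0.0229
grasp_force: 34.6
```

```bash
cat > q.py <<'E'
from h import *
import sys
e,L,T,X=tip();s=read_state();print(e,L,T,"ft",s["ft_force"],"tq",s["torque"],s["grasp_force"])
for z in(.0,.01,.02):
    P=at("top",*e,z);r=P[:2]-T[:2];print(z,"along",r@X,"vs plate",(P[:2]-M)@n,(P[:2]-M)@ee)
print("TCP rel ridge",(T[:2]-M)@n+.057)
E
python3 q.py
```

```text
[366. 233.] 59.66608878999779 [0.6094491  0.12364541 0.16622126] ft [-0.46982224  0.14466281 -3.35722556] tq [-0.21500794  0.02688747  0.02696036] 34.579278230667114
0.0 along 0.27398724836316696 vs plate -0.014711996916291171 0.0028977913125848515
0.01 along 0.27207156664790877 vs plate -0.016631325508660064 0.0037643691605100385
0.02 along 0.2701558849326507 vs plate -0.018550654101028918 0.0046309470084351075
TCP rel ridge -0.23170752019694674
```

```bash
cat >> g.py <<'E'
def fwd(x,z):
    P=np.array([x,z+off])
    def f(a):
        t=P+pt(a,278-xg,19-zg);return gap(a,*t)[0]
    aa=np.arange(.05,.9,.005);v=[f(a) for a in aa]
    r=[brentq(f,aa[i],aa[i+1]) for i in range(len(aa)-1) if v[i]*v[i+1]<0]
    return [(round(a,3),*np.round(P+pt(a,278-xg,19-zg),1)) for a in r]
if __name__=="__main__":
    print()
    for q in((-231.7,166.2),(-231.7,155),(-231.7,145),(-231.7,135),(-231.7,125),(-231.7,115),(-231.7,105),(-227,100),(-227,95),(-227,90),(-222,90),(-222,85),(-217,80)):print(q,fwd(*q))
E
python3 -W ignore g.py|sed -n '/^$/,$p'
```

```text
(-231.7, 166.2) [(0.616, np.float64(42.8), np.float64(12.4))]
(-231.7, 155) [(0.576, np.float64(50.0), np.float64(12.3))]
(-231.7, 145) [(0.541, np.float64(56.0), np.float64(12.2))]
(-231.7, 135) [(0.51, np.float64(61.0), np.float64(11.1))]
(-231.7, 125) [(0.478, np.float64(65.8), np.float64(10.5))]
(-231.7, 115) [(0.445, np.float64(70.5), np.float64(10.5))]
(-231.7, 105) [(0.411, np.float64(75.1), np.float64(10.9))]
(-227, 100) [(0.4, np.float64(81.1), np.float64(9.2))]
(-227, 95) [(0.382, np.float64(83.3), np.float64(9.8))]
(-227, 90) [(0.364, np.float64(85.4), np.float64(10.5))]
(-222, 90) [(0.371, np.float64(89.6), np.float64(8.3))]
(-222, 85) [(0.352, np.float64(91.7), np.float64(9.2))]
(-217, 80) [(0.339, np.float64(98.1), np.float64(8.1))]
```

Emit:
send_rows(
  rows=[
    [0,0,3,0,0.73],
    [0,0,3,0,0.73],
    [0,0,3,0,0.73],
    [0,0,2,0,0.73],
    [0,0,0,0,0.73],
  ],
)

```text
clock: 16.9
eef_pos: [0.6092, 0.124, 0.1544]
ee_rot: [[0.165, 0.986, -0.0], [0.986, -0.165, 0.0], [0.0, -0.0, -1.0]]
ft_force: [0.3, 1.4, -2.2]
width: 0.0233
grasp_force: 34.5
```

```bash
python3 q.py
```

```text
[369. 233.] 62.62062225267658 [0.60915869 0.12400508 0.1544337 ] ft [ 0.47505206  0.41336474 -1.42116336] tq [-0.20347519 -0.05758474  0.04300959] 34.51071739196777
0.0 along 0.28176974972042923 vs plate -0.007231381029410456 0.0017735372901853473
0.01 along 0.27978457149523667 vs plate -0.009220198526550377 0.00265055855371714
0.02 along 0.27779939327004416 vs plate -0.011209016023690227 0.003527579817249033
TCP rel ridge -0.23201576414828645
```

Emit:
send_rows(
  rows=[
    [0,0,3,0,0.73],
    [0,0,3,0,0.73],
    [0,0,3,0,0.73],
    [0,0,3,0,0.73],
    [0,0,0,0,0.73],
  ],
)

```text
clock: 17.37
eef_pos: [0.6084, 0.123, 0.1417]
ee_rot: [[0.165, 0.986, -0.002], [0.986, -0.165, -0.002], [-0.002, -0.002, -1.0]]
ft_force: [0.7, 0.1, -2.6]
width: 0.0236
grasp_force: 34.2
```

Emit:
send_rows(
  rows=[
    [0,0,3,0,0.73],
    [0,0,3,0,0.73],
    [0,0,3,0,0.73],
    [0,0,3,0,0.73],
    [0,0,0,0,0.73],
  ],
)

```text
clock: 17.78
eef_pos: [0.6085, 0.1235, 0.1298]
ee_rot: [[0.165, 0.986, -0.002], [0.986, -0.165, -0.001], [-0.001, -0.002, -1.0]]
ft_force: [0.4, -1.0, -3.9]
width: 0.0233
grasp_force: 34.0
```

Emit:
send_rows(
  rows=[
    [0,0,3,0,0.73],
    [0,0,3,0,0.73],
    [0,0,3,0,0.73],
    [0,0,3,0,0.73],
    [0,0,0,0,0.73],
  ],
)

```text
clock: 18.2
eef_pos: [0.6088, 0.1237, 0.1181]
ee_rot: [[0.165, 0.986, -0.001], [0.986, -0.165, -0.0], [-0.001, -0.001, -1.0]]
ft_force: [-0.4, -0.8, -2.1]
width: 0.0231
grasp_force: 34.0
```

Emit:
send_rows(
  rows=[
    [0,0,3,0,0.73],
    [0,0,3,0,0.73],
    [0,0,3,0,0.73],
    [0,0,0,0,0.73],
    [0,0,0,0,0.73],
  ],
)

```text
clock: 18.62
eef_pos: [0.609, 0.1235, 0.1095]
ee_rot: [[0.165, 0.986, -0.001], [0.986, -0.165, -0.001], [-0.001, -0.001, -1.0]]
ft_force: [0.2, -1.2, -2.6]
width: 0.0229
grasp_force: 33.8
```

Emit:
send_rows(
  rows=[
    [-1,0,2,0,0.73],
    [-1,0,2,0,0.73],
    [-1,0,2,0,0.73],
    [-1,0,2,0,0.73],
    [0,0,0,0,0.73],
  ],
)

```text
clock: 19.03
eef_pos: [0.6082, 0.1196, 0.1014]
ee_rot: [[0.165, 0.986, -0.001], [0.986, -0.165, -0.0], [-0.0, -0.001, -1.0]]
ft_force: [0.0, -0.0, -2.9]
width: 0.0233
grasp_force: 33.9
```

Emit:
send_rows(
  rows=[
    [-1,0,2,0,0.73],
    [0,0,2,0,0.73],
    [0,0,2,0,0.73],
    [0,0,0,0,0.73],
    [0,0,0,0,0.73],
  ],
)

```text
clock: 19.45
eef_pos: [0.6082, 0.1188, 0.0957]
ee_rot: [[0.165, 0.986, -0.001], [0.986, -0.165, -0.0], [-0.0, -0.0, -1.0]]
ft_force: [0.0, -0.4, -2.1]
width: 0.0233
grasp_force: 33.8
```

```bash
python3 q.py
```

```text
[372.10526316 234.05263158] 63.952993192237955 [0.60819156 0.11876204 0.09566793] ft [ 0.51466708 -0.33670386 -1.83845063] tq [-0.39712589  0.01564638  0.01260505] 33.78006041049957
0.0 along 0.28452207781773703 vs plate 0.0008461876446959895 0.0032445602458485573
0.01 along 0.28246186902076 vs plate -0.0012176639684664161 0.004107916889297262
0.02 along 0.2804016602237829 vs plate -0.003281515581628822 0.004971273532745969
TCP rel ridge -0.22668516941197536
```

Emit:
send_rows(
  rows=[
    [-1,0,0.5,0,0.73],
    [0,0,0,0,0.73],
    [-1,0,0.5,0,0.73],
    [0,0,0,0,0.73],
    [0,0,0,0,0.73],
  ],
)

```text
clock: 19.92
eef_pos: [0.6081, 0.1168, 0.095]
ee_rot: [[0.165, 0.986, 0.0], [0.986, -0.165, -0.0], [-0.0, 0.0, -1.0]]
ft_force: [-0.2, -0.3, -2.6]
width: 0.0235
grasp_force: 33.8
```

Emit:
send_rows(
  rows=[
    [-1,0,0.5,0,0.73],
    [0,0,0,0,0.73],
    [-1,0,0.5,0,0.73],
    [0,0,0,0,0.73],
    [0,0,0,0,0.73],
  ],
)

```text
clock: 20.33
eef_pos: [0.6078, 0.1148, 0.094]
ee_rot: [[0.165, 0.986, 0.0], [0.986, -0.165, -0.0], [-0.0, 0.0, -1.0]]
ft_force: [0.1, -0.7, -1.4]
width: 0.0234
grasp_force: 33.9
```

Emit:
send_rows(
  rows=[
    [-1,0,0.5,0,0.73],
    [0,0,0,0,0.73],
    [0,0,0,0,0.73],
    [0,0,0,0,0.73],
    [0,0,0,0,0.73],
  ],
)

```text
clock: 20.75
eef_pos: [0.6076, 0.1138, 0.0935]
ee_rot: [[0.165, 0.986, -0.0], [0.986, -0.165, -0.0], [-0.0, -0.0, -1.0]]
ft_force: [-0.6, 0.0, -1.7]
width: 0.0231
grasp_force: 33.8
```

Emit:
send_rows(
  rows=[
    [0,0,2,0,0.73],
    [0,0,2,0,0.73],
    [0,0,1,0,0.73],
    [0,0,0,0,0.73],
    [0,0,0,0,0.73],
  ],
)

```text
clock: 21.17
eef_pos: [0.6075, 0.1139, 0.0883]
ee_rot: [[0.165, 0.986, -0.0], [0.986, -0.165, -0.0], [-0.0, -0.0, -1.0]]
ft_force: [0.3, -0.1, -2.2]
width: 0.0234
grasp_force: 33.8
```

Emit:
send_rows(
  rows=[
    [-1,0,0.5,0,0.73],
    [0,0,0,0,0.73],
    [-1,0,0.5,0,0.73],
    [0,0,0,0,0.73],
    [0,0,0,0,0.73],
  ],
)

```text
clock: 21.58
eef_pos: [0.6072, 0.1119, 0.0875]
ee_rot: [[0.165, 0.986, -0.0], [0.986, -0.165, -0.0], [-0.0, -0.0, -1.0]]
ft_force: [-0.6, -0.3, -1.5]
width: 0.0232
grasp_force: 33.8
```

Emit:
send_rows(
  rows=[
    [-1,0,1,0,0.73],
    [0,0,0,0,0.73],
    [0,0,0,0,0.73],
    [0,0,0,0,0.73],
    [0,0,0,0,0.73],
  ],
)

```text
clock: 22.0
eef_pos: [0.607, 0.1108, 0.0864]
ee_rot: [[0.165, 0.986, -0.0], [0.986, -0.165, -0.0], [-0.0, -0.0, -1.0]]
ft_force: [0.5, -0.3, -2.3]
width: 0.0233
grasp_force: 33.8
```

Emit:
send_rows(
  rows=[
    [-1,0,1.5,0,0.73],
    [0,0,1.5,0,0.73],
    [0,0,0,0,0.73],
    [0,0,0,0,0.73],
    [0,0,0,0,0.73],
  ],
)

```text
clock: 22.42
eef_pos: [0.6076, 0.1109, 0.0841]
ee_rot: [[0.165, 0.986, 0.001], [0.986, -0.165, 0.001], [0.002, 0.001, -1.0]]
ft_force: [0.6, 4.8, 1.2]
width: 0.0234
grasp_force: 34.1
```

Emit:
send_rows(
  rows=[
    [-1,0,0.5,0,0.73],
    [0,0,0,0,0.73],
    [0,0,0,0,0.73],
    [0,0,0,0,0.73],
    [0,0,0,0,0.73],
  ],
)

```text
clock: 22.83
eef_pos: [0.6077, 0.1109, 0.084]
ee_rot: [[0.166, 0.986, 0.002], [0.986, -0.166, 0.003], [0.003, 0.002, -1.0]]
ft_force: [0.6, 8.0, 2.5]
width: 0.0232
grasp_force: 34.3
```

Emit:
send_rows(
  rows=[
    [-1,0,0.5,0,0.73],
    [0,0,0,0,0.73],
    [0,0,0,0,0.73],
    [0,0,0,0,0.73],
    [0,0,0,0,0.73],
  ],
)

```text
clock: 23.25
eef_pos: [0.6078, 0.1108, 0.0839]
ee_rot: [[0.166, 0.986, 0.003], [0.986, -0.166, 0.004], [0.005, 0.002, -1.0]]
ft_force: [0.8, 11.5, 4.0]
width: 0.023
grasp_force: 34.5
```

Emit:
send_rows(
  rows=[
    [2,0,0,0,0.735],
    [2,0,2,0,0.735],
    [1,0,2.5,0,0.735],
    [1,0,2.5,0,0.735],
    [0,0,0,0,0.735],
  ],
  newtons=60,
)

```text
clock: 23.67
eef_pos: [0.6084, 0.1146, 0.0757]
ee_rot: [[0.165, 0.986, 0.002], [0.986, -0.165, 0.001], [0.001, 0.001, -1.0]]
ft_force: [1.5, 5.9, 5.1]
width: 0.0232
grasp_force: 34.6
```

Emit:
send_rows(
  rows=[
    [1,0,2.5,0,0.735],
    [1,0,2.5,0,0.735],
    [1,0,2.5,0,0.735],
    [1,0,2.5,0,0.735],
    [0,0,0,0,0.735],
  ],
)

```text
clock: 24.08
eef_pos: [0.6092, 0.1187, 0.0658]
ee_rot: [[0.165, 0.986, 0.002], [0.986, -0.165, 0.001], [0.002, 0.002, -1.0]]
ft_force: [0.3, 5.3, 4.5]
width: 0.0236
grasp_force: 34.6
```

Emit:
send_rows(
  rows=[
    [2,0,2.5,0,0.735],
    [1,0,2.5,0,0.735],
    [1,0,2.5,0,0.735],
    [0.5,0,2.5,0,0.735],
    [0,0,0,0,0.735],
  ],
)

```text
clock: 24.5
eef_pos: [0.6098, 0.122, 0.0563]
ee_rot: [[0.165, 0.986, 0.001], [0.986, -0.165, -0.001], [-0.0, 0.001, -1.0]]
ft_force: [-0.7, 1.2, 9.4]
width: 0.0234
grasp_force: 35.3
```

Emit:
send_rows(
  rows=[
    [0.5,0,2.5,0,0.735],
    [0.5,0,2.5,0,0.735],
    [0.5,0,2.5,0,0.735],
    [0.5,0,2.5,0,0.735],
    [0,0,0,0,0.735],
  ],
)

```text
clock: 24.92
eef_pos: [0.6107, 0.1247, 0.0469]
ee_rot: [[0.166, 0.986, 0.003], [0.986, -0.166, 0.001], [0.001, 0.003, -1.0]]
ft_force: [0.6, 3.7, 8.1]
width: 0.0228
grasp_force: 35.5
```

Emit:
send_rows(
  rows=[
    [0.5,0,2.5,0,0.735],
    [0.5,0,2.5,0,0.735],
    [0.5,0,2.5,0,0.735],
    [0.5,0,2.5,0,0.735],
    [0,0,0,0,0.735],
  ],
)

```text
clock: 25.33
eef_pos: [0.6115, 0.127, 0.0373]
ee_rot: [[0.166, 0.986, 0.004], [0.986, -0.166, 0.001], [0.002, 0.003, -1.0]]
ft_force: [0.2, 3.9, 12.0]
width: 0.0235
grasp_force: 36.1
```

Run:
```python
from h import *
s=read_state();print(s["ft_force"],s["torque"],s["joint_pos"])
a=camera("side")[100:260,200:440,::-1];b=cv2.imread("pics/side0.png")[100:260,280:440]
a=cv2.resize(a,None,fx=2.0,fy=2.0,interpolation=cv2.INTER_CUBIC)
b=cv2.resize(b,None,fx=2.0,fy=2.0,interpolation=cv2.INTER_CUBIC)
cv2.imwrite("pics/lift.png",np.hstack([a,b]))
```

```text
[ 0.21516425  3.87850127 11.96187969] [ 0.33090267  0.22130468 -0.15904578] [9.42808583e+00 1.82427987e+01 1.06865096e+02 4.86324749e-02
 5.46793332e+01 1.89383534e+01]
```

View pics/lift.png

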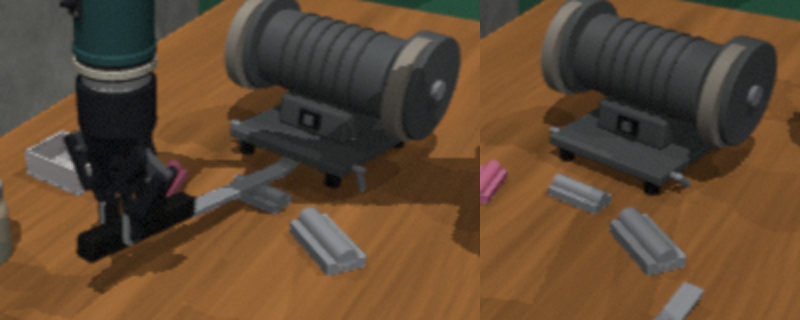

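The left half shows the front raised, with the drop leg now hanging down at (362,178), where in the right half (before the lift) it was folded. I'll lift slightly more to be safe, then let the grinder down.

Emit:
send_rows(
  rows=[
    [0.5,0,2,0,0.735],
    [0.5,0,2,0,0.735],
    [0.5,0,2,0,0.735],
    [0,0,0,0,0.735],
    [0,0,0,0,0.735],
  ],
)

```text
clock: 25.8
eef_pos: [0.6118, 0.1283, 0.0315]
ee_rot: [[0.166, 0.986, 0.004], [0.986, -0.166, 0.001], [0.002, 0.003, -1.0]]
ft_force: [-0.0, 3.4, 11.5]
width: 0.023
grasp_force: 36.3
```

Emit:
send_rows(
  rows=[
    [0,0,1.5,0,0.735],
    [0,0,1.5,0,0.735],
    [0,0,0,0,0.735],
    [0,0,0,0,0.735],
    [0,0,0,0,0.735],
  ],
)

```text
clock: 26.22
eef_pos: [0.6122, 0.1287, 0.029]
ee_rot: [[0.166, 0.986, 0.004], [0.986, -0.166, 0.002], [0.002, 0.004, -1.0]]
ft_force: [-0.6, 4.5, 12.4]
width: 0.0234
grasp_force: 36.6
```

Emit:
send_rows(
  rows=[
    [0,0,-2,0,0.735],
    [0,0,-2,0,0.735],
    [-0.5,0,-2,0,0.735],
    [-0.5,0,-2,0,0.735],
    [0,0,0,0,0.735],
  ],
)

```text
clock: 26.63
eef_pos: [0.6101, 0.1281, 0.034]
ee_rot: [[0.166, 0.986, 0.001], [0.986, -0.166, 0.003], [0.003, 0.001, -1.0]]
ft_force: [2.0, 8.0, -2.5]
width: 0.0233
grasp_force: 34.7
```

Emit:
send_rows(
  rows=[
    [0,0,-2,0,0.735],
    [0,0,-2,0,0.735],
    [0,0,-2,0,0.735],
    [0,0,-2,0,0.735],
    [0,0,0,0,0.735],
  ],
)

```text
clock: 27.05
eef_pos: [0.6084, 0.1271, 0.0407]
ee_rot: [[0.165, 0.986, -0.002], [0.986, -0.165, 0.001], [0.0, -0.003, -1.0]]
ft_force: [1.0, 5.1, -3.7]
width: 0.0233
grasp_force: 34.3
```

Emit:
send_rows(
  rows=[
    [0,0,-2,0,0.735],
    [0,0,-2,0,0.735],
    [0,0,-2,0,0.735],
    [0,0,-2,0,0.735],
    [0,0,0,0,0.735],
  ],
)

```text
clock: 27.47
eef_pos: [0.6091, 0.1259, 0.0502]
ee_rot: [[0.166, 0.986, -0.001], [0.986, -0.166, -0.001], [-0.001, -0.001, -1.0]]
ft_force: [-0.8, -1.0, -5.4]
width: 0.0232
grasp_force: 34.1
```

Emit:
send_rows(
  rows=[
    [2,0,-0.5,0,0.735],
    [4,0,-1,0,0.735],
    [4,0,-1,0,0.735],
    [4,0,-1,0,0.735],
    [0,0,0,0,0.735],
  ],
)

```text
clock: 27.88
eef_pos: [0.6125, 0.1417, 0.0544]
ee_rot: [[0.165, 0.986, 0.001], [0.986, -0.165, 0.001], [0.001, 0.001, -1.0]]
ft_force: [0.5, 0.1, -5.1]
width: 0.0233
grasp_force: 34.1
```

Emit:
send_rows(
  rows=[
    [4,0,-1,0,0.735],
    [4,0,-1,0,0.735],
    [4,0,-1,0,0.735],
    [4,0,-1,0,0.735],
    [4,0,-1,0,0.735],
  ],
)

```text
clock: 28.3
eef_pos: [0.6155, 0.1608, 0.0591]
ee_rot: [[0.165, 0.986, 0.0], [0.986, -0.165, 0.0], [0.0, 0.0, -1.0]]
ft_force: [1.1, -0.8, -5.6]
width: 0.0233
grasp_force: 34.0
```

Emit:
send_rows(
  rows=[
    [4,0,-1,0,0.735],
    [4,0,-1,0,0.735],
    [4,0,-1,0,0.735],
    [4,0,-1,0,0.735],
    [0,0,0,0,0.735],
  ],
)

```text
clock: 28.72
eef_pos: [0.6185, 0.1773, 0.0634]
ee_rot: [[0.165, 0.986, 0.001], [0.986, -0.165, 0.001], [0.001, 0.001, -1.0]]
ft_force: [-0.9, 1.3, -5.3]
width: 0.0229
grasp_force: 34.0
```

```bash
python3 q.py
```

```text
[366.55 232.9 ] 82.5476564501999 [0.61845228 0.17729174 0.06344322] ft [-0.02756019 -0.02702021 -5.23494347] tq [ 0.43531371 -0.0201943   0.00284667] 34.02425408363342
0.0 along 0.3297211888270395 vs plate -0.013372678806231695 0.0024413573104906487
0.01 along 0.3277929760503716 vs plate -0.015304448586601035 0.0033121750631757555
0.02 along 0.32586476327370373 vs plate -0.017236218366970393 0.004182992815860752
TCP rel ridge -0.28610596687436995
```

Emit:
send_rows(
  rows=[
    [5,0,-5,0,1],
    [5,0,-15,0,1],
    [0,0,-20,0,1],
    [5,-8,0,0,1],
    [14,-20,0,0,1],
  ],
  newtons=60,
)

```text
clock: 29.18
eef_pos: [0.5988, 0.2087, 0.1053]
ee_rot: [[0.168, 0.986, 0.007], [0.986, -0.168, 0.001], [0.002, 0.007, -1.0]]
ft_force: [0.4, 0.8, -6.1]
width: 0.0223
grasp_force: 61.8
```

Emit:
send_rows(
  rows=[
    [18,-28,0,0,1],
    [18,-28,0,0,1],
    [18,-28,0,0,1],
    [18,-28,0,0,1],
    [18,-28,0,0,1],
  ],
)

```text
clock: 29.6
eef_pos: [0.4699, 0.3221, 0.1024]
ee_rot: [[0.166, 0.986, -0.0], [0.986, -0.166, 0.0], [0.0, -0.0, -1.0]]
ft_force: [-0.5, 0.4, -5.7]
width: 0.0226
grasp_force: 61.8
```

Emit:
send_rows(
  rows=[
    [13,-26,0,0,1],
    [6,-18,0,0,1],
    [0,0,0,0,1],
    [0,0,10,0,1],
    [0,0,10,0,1],
  ],
)

```text
clock: 30.02
eef_pos: [0.4325, 0.348, 0.0831]
ee_rot: [[0.165, 0.986, 0.003], [0.986, -0.165, 0.002], [0.002, 0.002, -1.0]]
ft_force: [0.7, 1.7, -3.1]
width: 0.0224
grasp_force: 61.9
```

Emit:
send_rows(
  rows=[
    [0,0,10,0,1],
    [0,0,10,0,1],
    [0,0,10,0,1],
    [0,0,5,0,1],
    [0,0,5,0,1],
  ],
)

```text
clock: 30.43
eef_pos: [0.432, 0.3468, 0.042]
ee_rot: [[0.166, 0.986, -0.001], [0.986, -0.166, -0.001], [-0.001, -0.001, -1.0]]
ft_force: [1.3, 0.8, -0.5]
width: 0.0226
grasp_force: 61.9
```

Emit:
send_rows(
  rows=[
    [0,0,8,0,1],
    [0,0,8,0,1],
    [0,0,8,0,1],
    [0,0,8,0,1],
    [0,0,8,0,1],
  ],
)

```text
clock: 30.85
eef_pos: [0.4316, 0.3471, 0.0021]
ee_rot: [[0.165, 0.986, -0.0], [0.986, -0.165, -0.0], [-0.0, -0.0, -1.0]]
ft_force: [0.9, 3.3, -1.8]
width: 0.0224
grasp_force: 61.6
```

Emit:
send_rows(
  rows=[
    [0,0,5,0,1],
    [0,0,4,0,1],
    [0,0,3,0,1],
    [0,0,2,0,1],
    [0,0,0,0,1],
  ],
)

```text
clock: 31.27
eef_pos: [0.4316, 0.347, -0.0114]
ee_rot: [[0.165, 0.986, -0.0], [0.986, -0.165, -0.001], [-0.001, -0.0, -1.0]]
ft_force: [0.8, 0.9, -0.9]
width: 0.0226
grasp_force: 61.6
```

```bash
python3 q.py
```

```text
[302.66666667 310.61111111] 89.28998236210063 [ 0.4315745   0.34703402 -0.01137066] ft [ 0.59946521  0.64935265 -1.64191862] tq [-0.37649064  0.09625912  0.12254215] 61.53320074081421
0.0 along 0.33536405770389416 vs plate -0.1451882867710085 0.21682779225257792
0.01 along 0.334652291546325 vs plate -0.145895595575476 0.21570713246021037
0.02 along 0.33394052538875585 vs plate -0.14660290437994344 0.21458647266784278
TCP rel ridge -0.42355427450625965
```

Continue down gently until the bench pushes back.

Emit:
send_rows(
  rows=[
    [0,0,2,0,1],
    [0,0,2,0,1],
    [0,0,1,0,1],
    [0,0,0,0,1],
    [0,0,0,0,1],
  ],
)

```text
clock: 31.73
eef_pos: [0.4318, 0.3474, -0.0159]
ee_rot: [[0.165, 0.986, 0.0], [0.986, -0.165, 0.0], [0.0, 0.0, -1.0]]
ft_force: [0.3, 1.8, -2.2]
width: 0.0228
grasp_force: 61.5
```

Emit:
send_rows(
  rows=[
    [0,0,1,0,1],
    [0,0,0,0,1],
    [0,0,1,0,1],
    [0,0,0,0,1],
    [0,0,0,0,1],
  ],
)

```text
clock: 32.15
eef_pos: [0.432, 0.3474, -0.0168]
ee_rot: [[0.165, 0.986, 0.0], [0.986, -0.165, 0.0], [0.0, 0.0, -1.0]]
ft_force: [-1.6, 0.7, 7.3]
width: 0.0227
grasp_force: 62.6
```

Emit:
send_rows(
  rows=[
    [0,0,0,0,0.7],
    [0,0,0,0,0.5],
    [0,0,0,0,0.2],
    [0,0,0,0,0],
    [0,0,0,0,0],
  ],
)

```text
clock: 32.57
eef_pos: [0.4316, 0.3471, -0.0182]
ee_rot: [[0.165, 0.986, -0.0], [0.986, -0.165, -0.0], [-0.0, -0.0, -1.0]]
ft_force: [-0.5, 0.8, -0.2]
width: 0.0729
grasp_force: 0.0
```

Emit:
send_rows(
  rows=[
    [0,0,0,0,0],
    [0,0,0,0,0],
    [0,0,0,0,0],
    [0,0,-10,0,0],
    [0,0,-15,0,0],
  ],
)

```text
clock: 32.98
eef_pos: [0.4302, 0.3461, 0.006]
ee_rot: [[0.165, 0.986, -0.003], [0.986, -0.165, -0.002], [-0.003, -0.003, -1.0]]
ft_force: [-0.4, -0.1, 0.2]
width: 0.0852
grasp_force: 0.0
```

Emit:
send_rows(
  rows=[
    [0,0,-25,0,0],
    [0,0,-30,0,0],
    [0,0,-30,0,0],
    [0,0,-30,0,0],
    [0,0,-20,0,0],
  ],
)

```text
clock: 33.4
eef_pos: [0.433, 0.3482, 0.1463]
ee_rot: [[0.165, 0.986, 0.004], [0.986, -0.165, 0.003], [0.003, 0.003, -1.0]]
ft_force: [0.1, 0.7, 0.9]
width: 0.0853
grasp_force: 0.0
```

Emit:
send_rows(
  rows=[
    [0,0,0,0,0],
    [0,0,0,0,0],
    [0,0,0,0,0],
    [0,0,0,0,0],
    [0,0,0,0,0],
  ],
)

```text
clock: 33.82
eef_pos: [0.4305, 0.3464, 0.1401]
ee_rot: [[0.165, 0.986, -0.003], [0.986, -0.165, -0.002], [-0.003, -0.002, -1.0]]
ft_force: [0.3, -0.2, 0.0]
width: 0.0854
grasp_force: 0.0
```

Run:
```python
from h import *
t=camera("top");s=camera("side");t0=cv2.imread("pics/top0.png")[:,:,::-1];s0=cv2.imread("pics/side0.png")[:,:,::-1]
cv2.imwrite("pics/tf.png",t[:,:,::-1]);cv2.imwrite("pics/sf.png",s[:,:,::-1])
# blade in both top views
for im in(t0,t):
    hsv=cv2.cvtColor(im,cv2.COLOR_RGB2HSV);m=((hsv[:,:,1]<70)&(hsv[:,:,2]>90)).astype(np.uint8)
    for r in((280,330,200,320),(290,325,200,320)):
        v,u=np.nonzero(m[r[0]:r[1],r[2]:r[3]])
    print("blade px",u.min()+200,u.max()+200,v.min()+290,v.max()+290,len(u))
def pat(a,b,box):
    y0,y1,x0,x1=box;p=a[y0:y1,x0:x1];q=b[y0-12:y1+12,x0-12:x1+12]
    r=cv2.matchTemplate(q,p,cv2.TM_CCOEFF_NORMED);_,v,_,l=cv2.minMaxLoc(r);return (l[0]-12,l[1]-12,round(v,3))
for n_,b in dict(jar=(130,165,228,260),tin=(118,162,303,340),ful=(215,250,340,361),grinder=(172,302,372,470)).items():print(n_,pat(t0,t,b))
print("side jar",pat(s0,s,(185,235,172,205)),"guards",pat(s0,s,(98,170,310,430)),"plate corner/feet",pat(s0,s,(165,196,355,388)))
```

```text
blade px 211 319 290 314 935
blade px 212 319 290 315 922
jar (0, 0, 1.0)
tin (0, 0, 1.0)
ful (0, 0, 0.948)
grinder (4, 0, 0.924)
side jar (0, 0, 0.998) guards (2, -3, 0.921) plate corner/feet (1, -4, 0.832)
```

```bash
python3 -c "
from plant import *
print(hand_in())"
```

```text
the job is handed in; nothing more can be done
None
```

I handed in the job at about 34 s of the 72 s limit, but no verdict was returned: the grinder's front looks raised on its drop legs, the bar is laid flat back where it started, and in the final top view the jar and tin had not moved (I did not re-check the wrench).

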